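Mount the objective carriage in a microscope's slide-way and clamp it

ROBOT

A 6-joint arm with a two-finger parallel gripper is mounted at the origin on the work surface. World frame = base frame: x ahead of the robot, y to its left, z up, the work surface at z = 0. Lengths are in mm, angles in rad, forces in N, time in s.
With the tool pointing down it reaches from about 350 to 875 mm from the base axis. Payload 4.2 kg.
Tool frame: the origin (TCP) lies at the very end of the fingers, on their centre line; the grasp point (between the pads) lies 19 mm behind it; z points along the fingers, y is the line along which they close (so a half turn about z gives the same grasp; the last joint's range is limited). The gripper opens to 85 mm and grips with 20 to 120 N. Pads are 22 mm wide; open, the fingers measure 114 mm over their backs; the gripper's body (76 mm by 85 mm) begins 54 mm behind the grasp point. The pads swing forward as they close: fully open they stand 13 mm farther back than shut.
Start: joints at [-0.908, 0.385, 0.008, 0, -1.194, -0.259], TCP at [245.585, -574.706, 231.312] pointing down, gripper open.
Joint ranges: [-3.14, 3.14], [-1.21, 2.06], [-1.07, 1.41], [-3.16, 2.05], [-2.99, -0.16], [-3.1, 3.1]. Speed limits (rad/s): [2.79, 2.79, 3.14, 3.14, 3.14, 3.14].

INTERFACE

Orientations are given as a unit quaternion [x, y, z, w].
In Python, from bench import arm gives the robot as it stands.
- The arm moves only by the tool servo_tool, never from a script. Its argument "rows" is a list that holds one entry, the list of rows, each a list of 7 numbers: the finger opening in mm, from 0 to 85.4, then the shift along the tool's x, y, z in mm, then the turn, a rotation vector about the tool's x, y, z in rad. A call has 1 to 10 rows; each row is the pose to reach, as a shift and turn from the pose commanded when the call began, along the tool's axes at that moment; what a row does not reach only later rows make up. A row lasts 1/8 s, in which the tool goes at most 62.5 mm and 10.7 degrees, less where a joint would pass 70% of its speed; a pose out of reach is approached as far as the arm can. A call with a gripper value outside its range is refused whole. The fingers move at their own pace and stop on an object; the grip force is fixed at half the most. Time passes only in rows, so rows that repeat a pose let the fingers close. It gives the time, the measured TCP pose, the force, the opening and the grip force at its end, in the units of the state.
- arm.read_state(): the state, without advancing time (a new reading comes with each control period).
- arm.get_image(name): name is "scene" or "side" or "wrist"; returns the picture (480x640x3 uint8, red, green, blue); there is no depth.
- arm.camera_params(name): a dict with "intrinsics" (3x3 intrinsics, pixels), "R" (3x3) and "t" (3): a world point X has camera coordinates R X + t. Camera axes: x right, y down, z forward; pixel columns grow to the right and rows downward; lengths in mm; the calibration is good to about 2 mm. A picture is of the moment at which its call begins: read the wrist's pose just before it. camera_params takes no time and is no camera call; for the wrist camera it gives the pose at the moment of the call.
- arm.job_done(): hands the job in; it is judged then, once.
The state is a dict: "clock": time; "joints": joint angles; "joint_vel": joint speeds; "joint_efforts": joint torques, N m; "position": TCP position; "ee_rot": TCP orientation; "contact_force": force on the tool from outside, world axes, zero at the start; "wrist_torque": the same for the moment, N m; "gripper_width": finger opening in mm; "grasp_force": force on a finger pad.
Only numpy, scipy, OpenCV 4.12 (cv2) and the standard library are available. Lean on these libraries where they do the work, as an engineer would, in place of code of your own. Each camera call takes 0.05 s, during which the arm holds its last target. There are 200 camera calls.

TASK

Take the objective carriage out of its storage block, slide it into the open front end of the guide under the microscope's arm until it is fully home against the stop, and only then tighten the clamp knob on top of the arm (clockwise from above) until its torque limiter slips; let it slip about 30 degrees, stop there, and leave it tight. Work gently: do not ram the carriage against the microscope, and leave the other things on the bench and the specimen on the stage where they are.

Things in the scene. Friction and masses are not known exactly. Their poses are not given: they have to be found in the camera images.
- carriage_grip (a point): Centre (half-way up) of the carriage's black grip block, the part to hold: 24 mm across (x), 22 mm along y, 26 mm high, on a 12 mm wide stem at the trailing (-y) end of the carriage; 74 mm above the bench at the start, standing out over the block's -y side. z is up, +y is the way the carriage slides in, x is across.
- carriage_axis (a point): Point of the carriage on its objective's axis, at the flange's underside: 71 mm ahead (+y) of carriage_grip and 5 mm higher, same axes. Flange: 44 mm wide (x), 7 mm thick, 80 mm long, from 30 mm behind to 50 mm ahead of this point.
- carriage: Objective carriage, loose, 270-490 g, steel and aluminium: a T-shaped slide with an objective hanging below. Same point and axes as carriage_axis. Under the flange: neck 28 mm wide, 8 mm high; body 42 mm wide, 16 mm high; objective 31 mm diameter, its tip 70 mm below this point. The grip block reaches 82 mm behind this point.
- guide_mouth (a point): Centre of the guide's open end at the height of its lips' top, 225 mm above the bench, under the front of the stand's white arm. z up, +y into the guide, x across. T-slot: channel 45.5 mm wide, 8.5 mm high above the lips; slot between the lips 31 mm, lips 5 mm thick. No lead-in chamfer.
- guide_home (a point): 30 mm further in (+y) than guide_mouth, same height and axes: where carriage_axis lies when the carriage is home, flange resting on the lips, neck between them, its leading end against the fixed stop that closes the guide. Play of the flange in the guide: 0.75 mm to each side, 1.5 mm in height. The grip block stays outside, 41 mm before the mouth.
- stand: Microscope stand, fixed: base 190 x 340 mm, column, arm 80 mm wide from the mouth to the column (underside 220 mm, top 276 mm above the bench), lowered black stage (top at 110 mm) and lamp house behind. Origin on the bench below guide_home, same axes.
- knob_grip (a point): Centre of the black knurled clamp knob on the arm's top: 32 mm diameter, vertical axis, from 14 mm below to 10 mm above this point, which is 300 mm above the bench and 38 mm beyond guide_home. Clockwise from above tightens: it turns easily (0.05 N m) for 1.8 to 3.7 rad until the pad is down, winds up springily for 0.23 rad (undone if let go), then its torque limiter slips at 0.35 N m. A flat 7 mm cap lies 38 mm before it.
- clamp_knob (a joint): Slip of the knob's torque limiter: angle in rad by which the knob has turned on its screw, 0 at the start, growing only when the knob is turned clockwise (from above) beyond the wind-up of the tight screw.
- clamp_pad: Steel pad of the clamp, 10 mm diameter, in the guide's roof under the knob; origin at the centre of its lower face. Out of the way inside the roof at the start; it sinks 1 mm per rad of knob turn and presses on the flange's top if the carriage is home.
- block: Grey plastic storage block, fixed, 80 mm (x) x 74 mm (y) x 55 mm high, with a 40 mm square pocket; the carriage's body rests on its top with the objective in the pocket (lift it 60 mm to clear). Origin under its centre. A second, equal block stands beside it.
- spare: Bystander: loose bare objective (no slide) standing in the pocket of the second, equal block; origin at its foot.
- puck: Bystander: mounted specimen, 42 mm diameter, 23 mm high, on the microscope's stage, its top 92 mm below the guide's lips; origin under its centre.
- puck2: Bystander: an equal mounted specimen on the bench.
- eyepiece: Bystander: black eyepiece, 33 mm diameter, 56 mm high, standing on the bench.
- canister: Bystander: clear objective jar, 48 mm diameter, 75 mm high.
- driver: Bystander: screwdriver, 160 mm long, lying behind.
- tissues: Bystander: cardboard box, 75 x 120 x 45 mm.
Mind the look-alikes: they are no part of the job. Leave any pink look-alike of the carriage alone.

How it is judged:
By the outcome, as a careful person would: the job done as asked, in the order asked, and still so for the second after the job is handed in, with the robot touching nothing.
It also fails if it takes over 72 s, if anything falls off the work surface, if the arm or the gripper's body presses on something with over 40 N, if the wrist force passes 120 N, or if a joint passes its speed limit or range.

## Working session

There is one attempt and no reset: what is moved stays moved. The work goes in short steps, Python scripts to look and compute and a tool call to move; the robot and the scene stay as the last step left them, time stands still between calls to the robot, and variables do not carry over. Pictures are saved under pics/ and viewed, at most 10 in all, crops included, and the job is handed in when it is done.

Besides the shell and the picture viewer there is one more tool, called in YAML: its name, and indented under it one key for each argument. servo_tool: Moves the arm, as the interface text tells. Its arguments: {"type":"object","properties":{"rows":{"type":"array"}},"required":["rows"]}

```bash
mkdir -p pics; python3 - <<'E'
from bench import arm
import cv2,numpy as np
s=arm.read_state();print(s)
for n in("scene","side","wrist"):
    p=arm.camera_params(n);print(n,p["intrinsics"],p["R"].tolist() if hasattr(p["R"],'tolist') else p["R"],p["t"])
    im=arm.get_image(n);cv2.imwrite(f"pics/{n}0.png",im[:,:,::-1])
E
```

```text
{'clock': 0.0, 'joints': array([-9.08391352e-01,  3.85528196e-01,  6.63980114e-03, -5.14157086e-04,
       -1.19398607e+00, -2.58575263e-01]), 'joint_vel': array([-1.22948487e-04,  1.14379376e-03,  1.63250592e-03, -3.57144795e-04,
       -4.93623379e-04, -9.95945869e-05]), 'joint_efforts': array([-8.37505086e-04, -3.92291236e+01,  1.88398039e+01,  4.18635160e+00,
       -4.72325875e-03,  6.88139210e-06]), 'position': array([ 245.37065101, -574.19119978,  230.24191501]), 'ee_rot': array([-2.00452622e-01,  9.79702817e-01,  1.03701656e-03, -2.47693699e-04]), 'contact_force': array([ 0.20940144, -0.11462648,  0.39040242]), 'wrist_torque': array([0.00695683, 0.00453034, 0.01712702]), 'grasp_force': 0.0, 'gripper_width': 85.48823034539308}
scene [[521.56018988   0.         321.68600603]
 [  0.         521.56018988 249.83273558]
 [  0.           0.           1.        ]] [[-0.029632398717936385, 0.9995505359556824, 0.004543898868773126], [0.7977420419305544, 0.026388211801803844, -0.6024211955221804], [-0.6022703342210134, -0.014226325899948091, -0.79816543157963]] [ 134.83956487 -357.73675866 1609.54512076]
side [[433.64299467   0.         319.64319033]
 [  0.         433.64299467 235.0044745 ]
 [  0.           0.           1.        ]] [[-0.9989089524921729, -0.0437118033205196, -0.016437240688693993], [-0.01922749145321244, 0.7057127570378334, -0.7082371129265089], [0.042558291829048876, -0.7071483456846435, -0.7057832592177753]] [ 567.70611481  220.38464479 1050.43088351]
wrist [[414.88743412   0.         321.96701596]
 [  0.         414.88743412 241.6601737 ]
 [  0.           0.           1.        ]] [[-0.3925197929289179, 0.9197405564727974, 0.0023496676673637885], [0.8885715374109024, 0.3785557779293191, 0.25910643739504496], [0.23742121864370863, 0.10379225296444691, -0.9658459158490547]] [623.3505539  -34.53680675 378.72018641]
```

View pics/scene0.png

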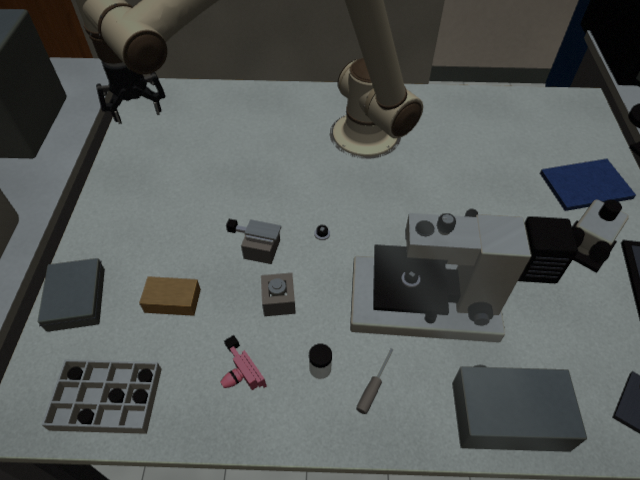

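View pics/side0.png

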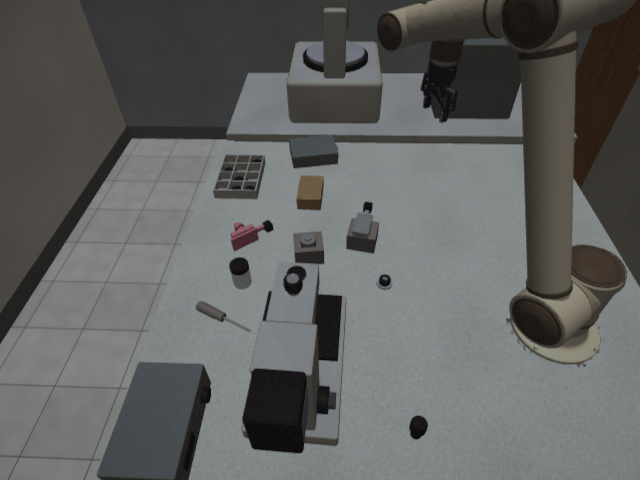

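The scene view shows two possible carriages: grey/black in its block, with grip at (232,226) and slide at (262,230), and a pink one at (243,365). The spare is at (278,287), with no slide. The grey one fits: it sits in a block with its grip out to -y. On the microscope arm, the knob is at (447,220) and the cap at (425,228). I'll confirm this in one enlarged crop.

```bash
python3 - <<'E'
import cv2,numpy as np
a=cv2.imread("pics/scene0.png");b=cv2.imread("pics/side0.png")
def c(im,x,y,w=80,h=60):
    return cv2.convertScaleAbs(cv2.resize(im[y:y+h,x:x+w],(400,300),interpolation=cv2.INTER_CUBIC),alpha=1.6,beta=20)
o=np.vstack([np.hstack([c(a,215,205),c(a,395,200)]),np.hstack([c(b,330,195),c(b,255,250)])])
cv2.imwrite("pics/crop1.png",o)
E
```

```text
(no output)
```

View pics/crop1.png

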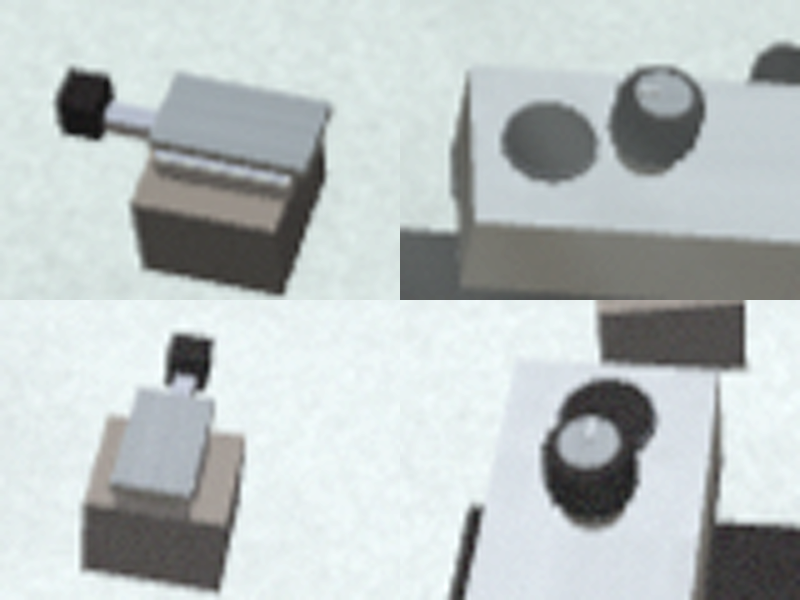

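The crop confirms the target: a grey flange, a stem and a black grip centred at about scene (232,226) / side (368,207). The knob's light cap centre is at scene (447.8,218.6) / side (292.6,278.4).

```bash
cat > h.py <<'E'
import numpy as np, cv2
from bench import arm
def ray(p,uv):
    R=np.array(p["R"]);t=np.array(p["t"]);K=np.array(p["intrinsics"])
    d=R.T@np.linalg.inv(K)@np.array([uv[0],uv[1],1.]);return -R.T@t,d/np.linalg.norm(d)
def onz(p,uv,z):
    c,d=ray(p,uv);return c+d*(z-c[2])/d[2]
def tri(obs):
    A=np.zeros((3,3));b=np.zeros(3)
    for p,uv in obs:
        c,d=ray(p,uv);M=np.eye(3)-np.outer(d,d);A+=M;b+=M@c
    x=np.linalg.solve(A,b)
    return x,[round(float(np.linalg.norm(np.cross(x-ray(p,uv)[0],ray(p,uv)[1]))),1) for p,uv in obs]
E
python3 - <<'E'
from h import *
np.set_printoptions(precision=1,suppress=True)
S=arm.camera_params("scene");D=arm.camera_params("side")
f=lambda x,y,ox,oy:(ox+(x+.5)/5-.5,oy+(y+.5)/5-.5)
a=lambda x,y:f(x,y,215,205); b=lambda x,y:f(x-400,y,395,200)
c=lambda x,y:f(x,y-300,330,195); d=lambda x,y:f(x-400,y-300,255,250)
P={'grip':(a(85,103),c(189,362)),
'fl -y,-x':(a(178,74),c(213,400)),'fl +y-x':(a(331,106),c(190,497)),
}
P['fl-y-x']=(a(178,74),c(213,400));P['fl+y-x']=(a(331,106),c(190,497))
P['fl+y+x']=(a(303,170),c(110,487));P['fl-y+x']=(a(152,130),c(137,387))
P['knobtop']=(b(664,93),d(588,442));P['arm-x']=(b(470,70),d(718,375));P['arm+x']=(b(470,225),d(515,362))
P['cap']=(b(549,142),d(608,418))
for k,(u,v) in P.items(): print(k,*tri([(S,u),(D,v)]))
for k in ['arm-x','arm+x']: print(k,onz(S,P[k][0],276),onz(D,P[k][1],276))
print('farSide edge', onz(D,d(483,598),276),onz(D,d(692,598),276),onz(S,b(798,88),276),onz(S,b(798,243),276))
E
```

```text
grip [ 441.8 -343.8   74. ] [2.2, 2.2]
fl -y,-x [ 430.9 -298.    85.6] [1.8, 1.8]
fl +y-x [ 446.6 -221.5   83.6] [1.3, 1.3]
fl-y-x [ 430.9 -298.    85.6] [1.8, 1.8]
fl+y-x [ 446.6 -221.5   83.6] [1.3, 1.3]
fl+y+x [ 488.2 -230.9   82.8] [3.2, 3.2]
fl-y+x [ 472.5 -304.5   90.4] [3.5, 3.5]
knobtop [605.4 122.7 311. ] [1.8, 1.8]
arm-x [563.   56.8 273.2] [1.7, 1.7]
arm+x [642.4  51.6 272.8] [2.2, 2.2]
cap [603.4  84.1 278.1] [1.5, 1.5]
arm-x [563.7  55.4 276. ] [563.9  61.  276. ]
arm+x [642.6  49.9 276. ] [643.1  56.6 276. ]
farSide edge [641.9 167.5 276. ] [568.3 165.2 276. ] [568.8 186.1 276. ] [647.2 174.7 276. ]
```

```bash
python3 - <<'E'
from h import *
from scipy.spatial.transform import Rotation as Ro
np.set_printoptions(precision=3,suppress=True)
s=arm.read_state();R=Ro.from_quat(s['ee_rot']).as_matrix()
p=arm.camera_params("wrist");c=-np.array(p["R"]).T@p["t"]
print(R, 'cam in tool',R.T@(c-s['position']),'cam axes in tool (cols x,y,z)',R.T@np.array(p["R"]).T)
# target pose above grip: tool y angle 168deg, tilt body toward -y by 12 deg
g=np.array([441.8,-343.8,74]);yaw=np.radians(-12)
Y=-np.array([np.cos(yaw),np.sin(yaw),0]); f=np.array([-np.sin(yaw),np.cos(yaw),0])
t=np.radians(12);Z=np.array([0,0,-1])*np.cos(t)+f*np.sin(t)
X=np.cross(Y,Z);T=np.c_[X,Y,Z]
for h in (90,0):
    tcp=g+Z*(19-h)+np.array([0,0,3])
    print(h,tcp,'shift tool',R.T@(tcp-s['position']),'rotvec',Ro.from_matrix(R.T@T).as_rotvec())
E
```

```text
[[-0.92  -0.393 -0.001]
 [-0.393  0.92   0.001]
 [ 0.     0.002 -1.   ]] cam in tool [  65.051    0.546 -142.932] cam axes in tool (cols x,y,z) [[-0.    -0.966 -0.259]
 [ 1.    -0.     0.   ]
 [-0.    -0.259  0.966]]
90 [ 438.731 -358.239  146.448] shift tool [-262.694  122.643   84.196] rotvec [-0.099 -0.192 -0.954]
0 [ 442.621 -339.936   58.415] shift tool [-273.473  137.798  172.253] rotvec [-0.099 -0.192 -0.954]
```

servo_tool:
  rows:
    - [[85,-40,20,0,0,0,-0.15],[85,-80,40,10,-0.02,-0.04,-0.3],[85,-130,60,30,-0.04,-0.08,-0.45],[85,-180,85,50,-0.06,-0.12,-0.6],[85,-225,105,68,-0.08,-0.16,-0.78],[85,-263,123,84,-0.1,-0.192,-0.954],[85,-263,123,84,-0.1,-0.192,-0.954],[85,-263,123,84,-0.1,-0.192,-0.954],[85,-263,123,84,-0.1,-0.192,-0.954]]

```text
clock: 1.27
position: [438.6, -359.0, 147.8]
ee_rot: [-0.625, 0.773, 0.065, 0.081]
contact_force: [-0.3, -0.0, -1.0]
gripper_width: 84.8
grasp_force: 0.0
```

```bash
python3 - <<'E'
from h import *
im=arm.get_image("wrist");cv2.imwrite("pics/w1.png",im[:,:,::-1])
s=arm.read_state();print(s['position'],s['joints'],s['contact_force'])
E
```

```text
[ 438.55946602 -359.03956634  147.86899863] [-0.51354337  0.41359828 -0.10308829 -0.22009067 -1.12595566  0.40469318] [0.66963299 0.54702458 0.06202779]
```

View pics/w1.png

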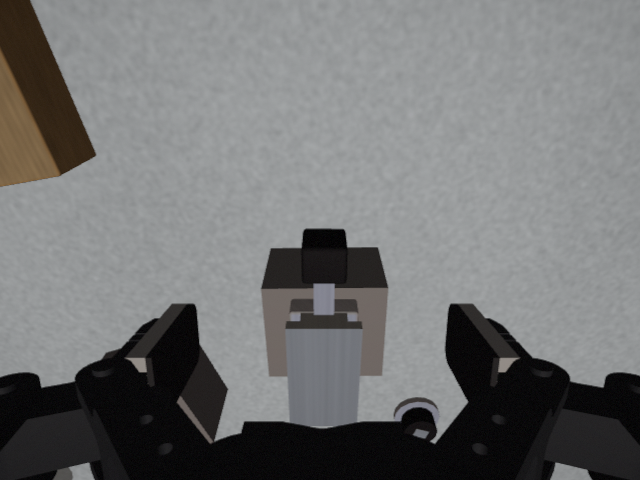

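Wrist view: the grip block is at (325,255) and the flange runs vertically from (324,320) to (324,427) between the open fingers. Yaw is aligned and the lateral offset is about 1 mm. I'll check the grip height from this view together with the other two.

```bash
python3 - <<'E'
from h import *
from scipy.spatial.transform import Rotation as Ro
np.set_printoptions(precision=3,suppress=True)
S=arm.camera_params("scene");D=arm.camera_params("side");W=arm.camera_params("wrist")
s=arm.read_state();R=Ro.from_quat(s['ee_rot']).as_matrix()
im=cv2.imread("pics/w1.png");g=cv2.cvtColor(im,cv2.COLOR_BGR2GRAY)
print(g[222:300:3,325], g[240,292:356:2])
x,e=tri([(S,(232,225.6)),(D,(367.8,207.4)),(W,(324.7,256))]);print(x,e)
# flange mid rear edge/front edge on top z 87
for uv in [(287,321),(362,321),(289,425),(358,425)]: print(onz(W,uv,86))
K=np.array(W['intrinsics'])
def proj(X): q=K@(np.array(W['R'])@X+W['t']);return q[:2]/q[2]
print('proj tri grip',proj(np.array([441.8,-343.8,74])))
yaw=np.radians(-12)
ex=np.array([np.cos(yaw),np.sin(yaw),0]);ey=np.array([-np.sin(yaw),np.cos(yaw),0])
for dy in(-11,11):
  for dz in(-13,13): print(dy,dz,proj(np.array([441.8,-343.8,74])+ey*dy+[0,0,dz]))
tcp=x+R[:,2]*19
print('shift',R.T@(tcp-s['position']))
E
```

```text
[158 153 100   7   8   4   6  10   5  14  22  25  24  24  23  23  21  22
  23  22  19 135 135 134 134 134] [154 156 158 160 158  91   4   6   8   2   7   6   4   5   8   9   7   5
   4   3   7   7   4   5  10   3   6 101 159 159 158 160]
[ 441.265 -342.159   73.608] [2.0, 1.7, 1.1]
[ 469.002 -311.283   86.   ]
[ 427.66  -302.419   86.   ]
[ 488.686 -228.74    86.   ]
[ 444.398 -219.249   86.   ]
proj tri grip [322.083 252.352]
-11 -13 [322.047 224.243]
-11 13 [322.045 245.497]
11 -13 [322.116 258.276]
11 13 [322.121 282.14 ]
shift [-1.385  0.925 95.186]
```

servo_tool:
  rows:
    - [[85,-1.4,0.9,25,0,0,0],[85,-1.4,0.9,50,0,0,0],[85,-1.4,0.9,72,0,0,0],[85,-1.4,0.9,86,0,0,0],[85,-1.4,0.9,93,0,0,0],[85,-1.4,0.9,93,0,0,0],[20,-1.4,0.9,93,0,0,0],[20,-1.4,0.9,93,0,0,0],[20,-1.4,0.9,93,0,0,0],[20,-1.4,0.9,93,0,0,0]]

```text
clock: 2.58
position: [442.6, -338.0, 57.1]
ee_rot: [-0.626, 0.773, 0.065, 0.081]
contact_force: [-0.8, -0.5, 1.9]
gripper_width: 23.0
grasp_force: 61.6
```

servo_tool:
  rows:
    - [[20,0,0,0,0,0,0],[20,0,0,0,0,0,0],[20,0,0,0,0,0,0]]

```text
clock: 2.95
position: [442.6, -338.1, 57.0]
ee_rot: [-0.626, 0.773, 0.065, 0.081]
contact_force: [-0.8, -0.3, 5.6]
gripper_width: 23.1
grasp_force: 61.7
```

servo_tool:
  rows:
    - [[20,-1,0,-5,0,0,0],[20,-2.5,0,-12,0,0,0],[20,-5,0,-22,0,0,0],[20,-7,0,-33,0,0,0],[20,-9.5,0,-45,0,0,0],[20,-12,0,-57,0,0,0],[20,-15,0,-70,0,0,0],[20,-17.5,0,-82,0,0,0],[20,-17.5,0,-82,0,0,0]]

```text
clock: 4.08
position: [443.2, -338.2, 141.9]
ee_rot: [-0.626, 0.773, 0.064, 0.081]
contact_force: [0.3, -0.5, -3.2]
gripper_width: 23.2
grasp_force: 61.0
```

```bash
python3 - <<'E'
from h import *
np.set_printoptions(precision=3,suppress=True)
s=arm.read_state();print(s['position'],s['contact_force'],s['wrist_torque'],s['gripper_width'])
im=arm.get_image("wrist");cv2.imwrite("pics/w2.png",im[:,:,::-1])
E
```

```text
[ 443.199 -338.16   141.862] [ 0.268 -0.506 -3.233] [-0.727  0.198 -0.012] 23.197271013138103
```

View pics/w2.png

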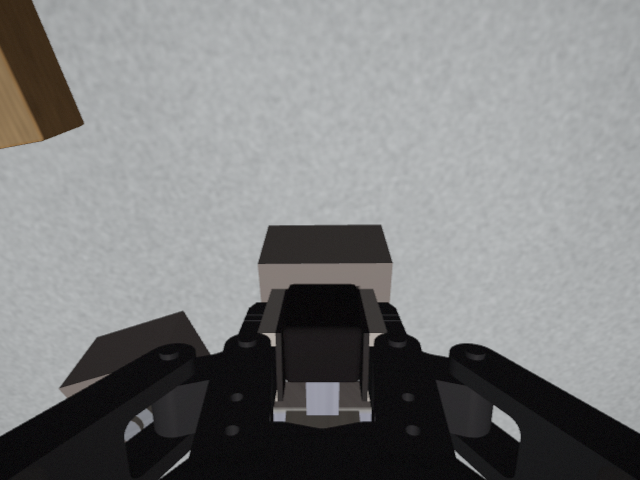

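The carriage is held and lifted clear, 23 mm wide in the fingers, and the empty block is visible below. The closed fingers hide the flange from the wrist camera, so next I'll get the stand's yaw and lateral centre from line segments in both fixed views.

```bash
python3 - <<'E'
from h import *
np.set_printoptions(precision=1,suppress=True)
lsd=cv2.createLineSegmentDetector()
for n,x0,y0,x1,y1 in(("scene",340,200,540,345),("side",235,250,355,445)):
    im=cv2.cvtColor(cv2.imread(f"pics/{n}0.png"),cv2.COLOR_BGR2GRAY)
    L=lsd.detect(im)[0][:,0]; P=arm.camera_params(n)
    for l in L:
        ln=np.hypot(l[2]-l[0],l[3]-l[1])
        if ln<22 or not(x0<min(l[0],l[2]) and max(l[0],l[2])<x1 and y0<min(l[1],l[3]) and max(l[1],l[3])<y1): continue
        out=[]
        for z in(276,220,0):
            a,b=onz(P,l[:2],z),onz(P,l[2:],z);d=b-a
            if d[1]<0:d=-d
            out.append((z,a[:2],b[:2],round(float(np.degrees(np.arctan2(-d[0],d[1]))),1)))
        print(n,l,round(float(ln)),*out)
E
```

```text
scene [424.3 313.1 374.4 309.7] 50 (276, array([793.1,  66.6]), array([789. , -20.4]), -2.7) (220, array([760.2,  78.5]), array([755.8, -14.6]), -2.7) (0, array([631. , 125.4]), array([625.4,   8.2]), -2.7)
scene [530.6 254.6 524.1 222.7] 33 (276, array([659. , 279.5]), array([579.9, 283.3]), 87.3) (220, array([616.6, 306.5]), array([531.9, 310.5]), 87.3) (0, array([450.2, 412.5]), array([343.4, 417.6]), 87.3)
scene [372.6 308.2 373.8 244.4] 64 (276, array([786.1, -23.5]), array([644.4, -16.9]), 87.4) (220, array([752.7, -17.9]), array([601. , -10.9]), 87.4) (0, array([621.5,   4. ]), array([430.4,  12.9]), 87.4)
scene [517.9 278.7 531.1 255.2] 27 (276, array([715.1, 244.5]), array([660.3, 280.1]), 57.0) (220, array([676.6, 269.1]), array([618. , 307.2]), 57.0) (0, array([525.7, 365.4]), array([451.9, 413.4]), 57.0)
scene [349.  329.4 352.1 258.1] 71 (276, array([829.4, -64.8]), array([678.4, -58.8]), 87.7) (220, array([799. , -62.2]), array([637.4, -55.7]), 87.7) (0, array([679.8, -51.7]), array([476.3, -43.6]), 87.7)
scene [498.2 342.1 351.8 331.6] 147 (276, array([845.2, 186. ]), 
[... 5849 characters left out ...]
array([520.6, 294.8]), -2.8) (0, array([522.7, 276.9]), array([518.6, 193.2]), -2.8)
side [342.6 334.4 344.  306.9] 28 (276, array([516. , 214.5]), array([513.8, 158.4]), -2.2) (220, array([515. , 179.3]), array([512.7, 118.1]), -2.2) (0, array([511.3,  40.6]), array([508.2, -40.1]), -2.2)
side [268.1 319.3 308.1 321.9] 40 (276, array([644.7, 188.8]), array([575.2, 191.8]), 87.5) (220, array([655.1, 151.2]), array([579.5, 154.5]), 87.5) (0, array([696.3,   3.5]), array([596.4,   8. ]), 87.5)
side [308.1 324.3 268.1 321.9] 40 (276, array([574.9, 196.6]), array([644., 194.]), 87.9) (220, array([579.2, 159.7]), array([654.4, 156.9]), 87.9) (0, array([596. ,  14.8]), array([695.4,  11.1]), 87.9)
```

```bash
cat >> h.py <<'E'
from scipy.spatial.transform import Rotation as Ro
np.set_printoptions(precision=3,suppress=True)
def plan(g,yawdeg,tiltdeg,off=0):
    """tool shift and rotvec that bring the grasp point to g"""
    s=arm.read_state();R=Ro.from_quat(s['ee_rot']).as_matrix()
    y=np.radians(yawdeg);t=np.radians(tiltdeg)
    Y=-np.array([np.cos(y),np.sin(y),0]);f=np.array([-np.sin(y),np.cos(y),0])
    Z=np.array([0,0,-1])*np.cos(t)+f*np.sin(t);T=np.c_[np.cross(Y,Z),Y,Z]
    tcp=np.array(g)+Z*19
    print('tcp',tcp,'shift',R.T@(tcp-s['position']),'rot',Ro.from_matrix(R.T@T).as_rotvec())
def where():
    s=arm.read_state();R=Ro.from_quat(s['ee_rot']).as_matrix()
    Y=R[:,1];Z=R[:,2]
    print('t',round(s['clock'],2),'grasp',s['position']-19*Z,'yaw',np.degrees(np.arctan2(-Y[1],-Y[0])),'tilt',np.degrees(np.arctan2(np.hypot(Z[0],Z[1]),-Z[2])),'Yz',Y[2],'F',s['contact_force'],'M',s['wrist_torque'],'w',s['gripper_width'],'J',s['joints'])
E
python3 - <<'E'
from h import *
where()
plan([595.3,-90.8,209.6],-2.75,12)
plan([480,-260,209.6],-5,12)
E
```

```text
t 4.12 grasp [ 441.885 -341.612  159.519] yaw -12.004751093584998 tilt 11.93213615894072 Yz -0.0007279632142646181 F [-0.14   0.097 -2.721] M [-0.76   0.203  0.024] w 23.4722197488947 J [-0.478  0.403 -0.138 -0.226 -1.095  0.379]
tcp [595.49  -86.854 191.015] shift [-281.558  -97.281    8.379] rot [-0.034 -0.001 -0.158]
tcp [ 480.344 -256.065  191.015] shift [-96.204 -19.848 -30.847] rot [-0.026 -0.001 -0.119]
```

servo_tool:
  rows:
    - [[20,-3,0,-12,0,0,0],[20,-8,0,-28,0,0,0],[20,-18,-2,-44,-0.003,0,-0.015],[20,-35,-6,-47,-0.006,0,-0.03],[20,-58,-13,-44,-0.01,0,-0.046],[20,-82,-21,-39,-0.014,0,-0.063],[20,-107,-30,-34,-0.018,0,-0.08],[20,-132,-39,-28,-0.021,0,-0.097],[20,-157,-49,-22,-0.024,0,-0.113],[20,-182,-59,-16,-0.027,0,-0.13]]

```text
clock: 5.38
position: [537.0, -177.0, 193.9]
ee_rot: [-0.676, 0.729, 0.071, 0.076]
contact_force: [-0.0, 0.3, -2.7]
gripper_width: 23.1
grasp_force: 60.9
```

```bash
python3 - <<'E'
from h import *
where()
plan([595.3,-90.8,209.6],-2.75,12)
E
```

```text
t 5.38 grasp [ 536.707 -180.947  212.452] yaw -4.2809266326812105 tilt 11.964539548470096 Yz 0.0001813347976513946 F [-0.039  0.275 -2.681] M [-0.839  0.04  -0.057] w 23.07540750321185 J [-0.151  0.348 -0.077 -0.226 -1.172  0.167]
tcp [595.49  -86.854 191.015] shift [-91.642 -51.599  22.323] rot [-0.005 -0.001 -0.026]
```

servo_tool:
  rows:
    - [[20,-22,-12,5,-0.001,0,-0.007],[20,-44,-25,11,-0.002,0,-0.013],[20,-64,-36,16,-0.003,0,-0.019],[20,-80,-45,19,-0.004,0,-0.023],[20,-89,-50,22,-0.005,-0.001,-0.026],[20,-91,-51,22,-0.005,-0.001,-0.026],[20,-91,-51,22,-0.005,-0.001,-0.026],[20,-91,-51,22,-0.005,-0.001,-0.026]]

```text
clock: 6.38
position: [594.3, -90.3, 191.1]
ee_rot: [-0.685, 0.721, 0.072, 0.076]
contact_force: [-0.2, 0.0, -3.3]
gripper_width: 23.1
grasp_force: 60.8
```

```bash
python3 - <<'E'
from h import *
where()
a=arm.get_image("scene")[:,:,::-1];b=arm.get_image("side")[:,:,::-1]
cv2.imwrite("pics/scene2.png",a);cv2.imwrite("pics/side2.png",b)
def c(im,x,y,w=100,h=75):
    return cv2.convertScaleAbs(cv2.resize(im[y:y+h,x:x+w],(w*4,h*4),interpolation=cv2.INTER_CUBIC),alpha=1.6,beta=20)
o=np.vstack([np.hstack([c(a,290,190),c(a,370,190)]),np.hstack([c(b,255,170),c(b,255,240)])])
cv2.imwrite("pics/crop2.png",o)
E
```

```text
t 6.38 grasp [594.095 -94.246 209.713] yaw -2.923492281326586 tilt 11.98831505879374 Yz -0.0005299363059154405 F [-0.239  0.033 -3.277] M [-0.805  0.02  -0.019] w 23.05901276751767 J [ 0.006  0.394 -0.012 -0.228 -1.161  0.034]
```

View pics/crop2.png

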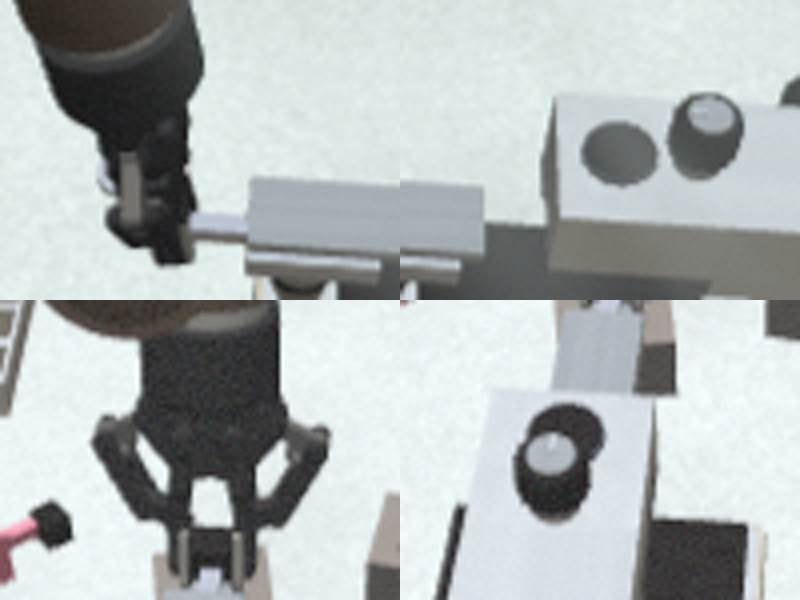

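The flange is level-looking and in line with the arm: in the scene view it spans (352,234) to (391,237) along its upper edge, with the mouth at about (409,230). I'll measure its pitch and lateral offset against the arm with line fits.

```bash
python3 - <<'E'
from h import *
lsd=cv2.createLineSegmentDetector()
for n,x0,y0,x1,y1 in(("scene",345,225,396,262),("scene",404,205,485,252),("side",285,240,335,300),("side",270,240,325,325)):
    im=cv2.cvtColor(cv2.imread(f"pics/{n}2.png"),cv2.COLOR_BGR2GRAY)
    L=lsd.detect(im)[0][:,0]; P=arm.camera_params(n)
    for l in L:
        ln=np.hypot(l[2]-l[0],l[3]-l[1])
        if ln<12 or not(x0<min(l[0],l[2]) and max(l[0],l[2])<x1 and y0<min(l[1],l[3]) and max(l[1],l[3])<y1): continue
        out=[]
        for z in(220,276):
            a,b=onz(P,l[:2],z),onz(P,l[2:],z);d=b-a
            if d[1]<0:d=-d
            # lateral coordinate relative to stand line through (602.3,55), yaw -2.75
            e=np.array([np.cos(.048),-np.sin(.048)]);lat=lambda q:float(e@(q[:2]-[602.3,55]))
            out.append((z,a[:2],b[:2],round(float(np.degrees(np.arctan2(-d[0],d[1]))),1),'lat',round(lat(a),1),round(lat(b),1)))
        print(n,l,round(float(ln)),*out)
E
```

```text
scene [363.061 257.172 375.672 256.329] 13 (220, array([634.246, -33.57 ]), array([631.292,  -8.053]), 6.6, 'lat', 36.2, 32.0) (276, array([675.46 , -38.115]), array([672.701, -14.282]), 6.6, 'lat', 77.5, 73.6)
scene [383.125 254.38  353.091 252.389] 30 (220, array([625.884,   7.21 ]), array([622.855, -53.605]), -2.9, 'lat', 25.9, 25.7) (276, array([667.65 ,  -0.026]), array([664.821, -56.828]), -2.9, 'lat', 67.9, 67.8)
scene [350.529 249.102 389.517 252.924] 39 (220, array([614.647, -58.778]), array([621.768,  20.346]), -5.1, 'lat', 17.8, 21.1) (276, array([657.154, -61.659]), array([663.805,  12.243]), -5.1, 'lat', 60.4, 63.5)
scene [353.106 233.385 389.342 236.076] 36 (220, array([573.265, -53.246]), array([577.947,  22.112]), -3.6, 'lat', -23.8, -22.7) (276, array([618.503, -56.492]), array([622.876,  13.892]), -3.6, 'lat', 21.5, 22.5)
scene [404.142 238.236 406.751 214.361] 24 (220, array([582.668,  52.552]), array([516.871,  62.461]), 81.4, 'lat', -19.5, -85.7) (276, array([627.286,  42.323]), array([565.831,  51.578]), 81.4, 'lat', 25.6, -36.3)
scene [408.765 215.637 409.307 2
[... 1620 characters left out ...]
, array([560.427, 126.875]), 1.0, 'lat', -41.1, -45.3)
side [312.307 322.027 317.285 266.912] 55 (220, array([571.668, 154.479]), array([568.83 ,  18.492]), -1.2, 'lat', -35.4, -31.7) (276, array([567.995, 191.793]), array([565.389,  66.893]), -1.2, 'lat', -40.8, -37.4)
side [313.108 260.752 314.664 245.655] 15 (220, array([578.499,   1.555]), array([577.494, -42.706]), -1.3, 'lat', -21.2, -20.1) (276, array([574.269,  51.337]), array([573.346,  10.686]), -1.3, 'lat', -27.8, -26.8)
side [305.64  324.11  281.895 322.767] 24 (220, array([583.825, 159.453]), array([628.397, 157.969]), 88.1, 'lat', -23.5, 21.1) (276, array([579.16 , 196.361]), array([620.098, 194.998]), 88.1, 'lat', -29.9, 11.1)
```

servo_tool:
  rows:
    - [[20,0.6,-0.5,3,0,0,-0.003],[20,1.2,-1,6,0,0,-0.003],[20,-6,-1,7.4,0,0,-0.003],[20,-14,-1,9.1,0,0,-0.003],[20,-22,-1,10.8,0,0,-0.003],[20,-29,-1,12.3,0,0,-0.003],[20,-34,-1,13.4,0,0,-0.003],[20,-36,-1,13.8,0,0,-0.003],[20,-36,-1,13.8,0,0,-0.003],[20,-36,-1,13.8,0,0,-0.003]]

```text
clock: 7.72
position: [597.5, -51.9, 185.0]
ee_rot: [-0.686, 0.72, 0.072, 0.076]
contact_force: [-0.2, -0.4, -3.3]
gripper_width: 23.2
grasp_force: 60.9
```

```bash
python3 -c "
from h import *
where()"
```

```text
t 7.72 grasp [597.311 -55.858 203.601] yaw -2.718176044014141 tilt 11.987616169822974 Yz -0.0012907469952049416 F [-0.21  -0.388 -3.299] M [-0.791  0.018 -0.037] w 23.171993978681606 J [ 0.071  0.391 -0.033 -0.23  -1.131 -0.022]
```

servo_tool:
  rows:
    - [[20,-0.4,0,-2,0,0,0],[20,-0.8,0,-3.9,0,0,0],[20,-0.8,0,-3.9,0,0,0]]

```text
clock: 8.1
position: [597.7, -51.9, 189.4]
ee_rot: [-0.686, 0.72, 0.071, 0.076]
contact_force: [0.2, 0.0, -2.7]
gripper_width: 22.8
grasp_force: 60.9
```

servo_tool:
  rows:
    - [[20,-0.2,0,-1,0,0,0],[20,-0.2,0,-1,0,0,0]]

```text
clock: 8.35
position: [597.5, -51.8, 190.1]
ee_rot: [-0.687, 0.72, 0.072, 0.076]
contact_force: [0.2, -0.4, -2.3]
gripper_width: 23.3
grasp_force: 60.9
```

servo_tool:
  rows:
    - [[20,-0.15,0,-0.7,0,0,0],[20,-0.15,0,-0.7,0,0,0]]

```text
clock: 8.6
position: [597.6, -51.7, 190.8]
ee_rot: [-0.687, 0.72, 0.072, 0.076]
contact_force: [0.4, 0.3, -2.6]
gripper_width: 23.3
grasp_force: 60.9
```

servo_tool:
  rows:
    - [[20,-0.13,0,-0.6,0,0,0],[20,-0.13,0,-0.6,0,0,0]]

```text
clock: 8.85
position: [597.5, -51.8, 191.3]
ee_rot: [-0.686, 0.72, 0.072, 0.076]
contact_force: [0.1, -0.2, -3.3]
gripper_width: 23.1
grasp_force: 60.9
```

servo_tool:
  rows:
    - [[20,-0.13,0,-0.6,0,0,0],[20,-0.13,0,-0.6,0,0,0]]

```text
clock: 9.1
position: [597.4, -51.8, 191.7]
ee_rot: [-0.686, 0.72, 0.072, 0.076]
contact_force: [1.2, 0.3, -4.4]
gripper_width: 23.0
grasp_force: 60.7
```

servo_tool:
  rows:
    - [[20,-0.13,0,-0.6,0,0,0],[20,-0.13,0,-0.6,0,0,0]]

```text
clock: 9.35
position: [597.3, -51.8, 192.1]
ee_rot: [-0.686, 0.72, 0.072, 0.076]
contact_force: [1.1, 0.5, -6.3]
gripper_width: 23.1
grasp_force: 60.5
```

servo_tool:
  rows:
    - [[20,0.3,0,1.5,0,0,0],[20,0.7,0,3.4,0,0,0],[20,-6.6,0,5,0,0,0],[20,-15.9,0,6.9,0,0,0],[20,-25.7,0,9,0,0,0],[20,-35.5,0,11.1,0,0,0],[20,-44.3,0,13,0,0,0],[20,-48.2,0,13.8,0,0,0],[20,-48.2,0,13.8,0,0,0],[20,-48.2,0,13.8,0,0,0]]

```text
clock: 10.6
position: [599.9, -2.0, 189.1]
ee_rot: [-0.686, 0.72, 0.072, 0.076]
contact_force: [0.3, -0.3, -2.7]
gripper_width: 23.1
grasp_force: 60.8
```

servo_tool:
  rows:
    - [[20,-0.3,0,-1.5,0,0,0],[20,-0.4,0,-2,0,0,0],[20,-0.4,0,-2,0,0,0]]

```text
clock: 10.98
position: [599.9, -1.9, 191.2]
ee_rot: [-0.686, 0.72, 0.072, 0.076]
contact_force: [0.0, -0.7, -3.5]
gripper_width: 23.3
grasp_force: 60.8
```

servo_tool:
  rows:
    - [[20,-0.13,0,-0.6,0,0,0],[20,-0.13,0,-0.6,0,0,0]]

```text
clock: 11.22
position: [599.8, -1.9, 191.4]
ee_rot: [-0.686, 0.72, 0.072, 0.076]
contact_force: [1.1, -0.1, -4.4]
gripper_width: 22.9
grasp_force: 60.6
```

servo_tool:
  rows:
    - [[20,0.4,0,2,0,0,0],[20,7,0,0.6,0,0,0],[20,17,0,-1.6,0,-0.002,0],[20,28,0,-3.9,0,-0.004,0],[20,40,0,-6.4,0,-0.006,0],[20,52,0,-9,0,-0.006,0],[20,62,0,-11.2,0,-0.006,0],[20,68.5,0,-12.6,0,-0.006,0],[20,68.5,0,-13.5,0,-0.006,0],[20,67,0,-20,0,-0.006,0]]

```text
clock: 12.48
position: [596.3, -71.2, 197.1]
ee_rot: [-0.686, 0.719, 0.074, 0.078]
contact_force: [0.4, 0.1, -2.5]
gripper_width: 23.5
grasp_force: 60.8
```

```bash
python3 -c "
from h import *
where()"
```

```text
t 12.47 grasp [596.067 -75.227 215.693] yaw -2.6973515364960554 tilt 12.346592566023029 Yz -8.892433555451884e-06 F [ 0.426  0.091 -2.494] M [-0.818  0.059  0.017] w 23.453406646892557 J [ 0.035  0.386 -0.007 -0.234 -1.169  0.009]
```

servo_tool:
  rows:
    - [[20,-0.7,0,-3,0,0,0],[20,-1.3,0,-6.1,0,0,0],[20,-4.3,0,-5.5,0,0,0],[20,-8.2,0,-4.7,0,0,0],[20,-8.2,0,-4.7,0,0,0]]

```text
clock: 13.1
position: [596.8, -64.0, 203.5]
ee_rot: [-0.686, 0.719, 0.074, 0.078]
contact_force: [-0.1, 0.4, -2.9]
gripper_width: 23.3
grasp_force: 60.8
```

servo_tool:
  rows:
    - [[20,-1.5,0,0.3,0,0,0],[20,-2.9,0,0.6,0,0,0],[20,-2.9,0,0.6,0,0,0]]

```text
clock: 13.48
position: [597.0, -61.4, 203.8]
ee_rot: [-0.686, 0.719, 0.074, 0.078]
contact_force: [0.4, 1.2, -2.9]
gripper_width: 23.6
grasp_force: 60.8
```

servo_tool:
  rows:
    - [[20,-1.5,0,0.3,0,0,0],[20,-2.4,0,0.5,0,0,0],[20,-2.4,0,0.5,0,0,0]]

```text
clock: 13.85
position: [597.0, -58.9, 203.7]
ee_rot: [-0.686, 0.719, 0.074, 0.078]
contact_force: [-0.2, -0.2, -3.6]
gripper_width: 22.9
grasp_force: 60.9
```

servo_tool:
  rows:
    - [[20,-1.5,0,0.3,0,0,0],[20,-2.9,0,0.6,0,0,0],[20,-2.9,0,0.6,0,0,0]]

```text
clock: 14.22
position: [597.2, -55.9, 203.8]
ee_rot: [-0.686, 0.719, 0.074, 0.078]
contact_force: [-1.9, 0.7, -2.7]
gripper_width: 22.6
grasp_force: 60.9
```

servo_tool:
  rows:
    - [[20,-1.5,0,0.3,0,0,0],[20,-2.9,0,0.6,0,0,0],[20,-2.9,0,0.6,0,0,0]]

```text
clock: 14.6
position: [597.3, -52.9, 203.8]
ee_rot: [-0.686, 0.719, 0.074, 0.078]
contact_force: [-1.1, 0.5, -3.2]
gripper_width: 23.0
grasp_force: 60.9
```

```bash
python3 -c "
from h import *
where()"
```

```text
t 14.6 grasp [597.126 -56.973 222.367] yaw -2.6925661639293477 tilt 12.344407270962463 Yz -0.0010420982539305623 F [-1.076  0.495 -3.214] M [-0.818  0.314  0.178] w 23.016076171291974 J [ 0.066  0.376 -0.006 -0.232 -1.173 -0.024]
```

servo_tool:
  rows:
    - [[20,-2,0.3,0.4,0,0,0],[20,-4.5,0.3,1,0,0,0],[20,-7,0.3,1.5,0,0,0],[20,-9.8,0.3,2.1,0,0,0],[20,-9.8,0.3,2.1,0,0,0]]

```text
clock: 15.22
position: [597.8, -42.7, 204.0]
ee_rot: [-0.686, 0.719, 0.074, 0.078]
contact_force: [0.0, 0.6, -3.3]
gripper_width: 23.0
grasp_force: 60.9
```

```bash
python3 -c "
from h import *
where()"
```

```text
t 15.22 grasp [597.54  -46.749 222.534] yaw -2.690557068424887 tilt 12.350508261745787 Yz -0.001698070688020109 F [ 0.035  0.604 -3.332] M [-0.753  0.119  0.093] w 22.97097085497847 J [ 0.084  0.373 -0.01  -0.232 -1.167 -0.041]
```

servo_tool:
  rows:
    - [[20,-3,0,0.7,0,0,0],[20,-6.5,0,1.5,0,0,0],[20,-10,0,2.3,0,0,0],[20,-13.5,0,3.1,0,0,0],[20,-17,0,3.9,0,0,0],[20,-19.6,0,4.5,0,0,0],[20,-19.6,0,4.5,0,0,0]]

```text
clock: 16.1
position: [598.6, -22.8, 203.7]
ee_rot: [-0.686, 0.719, 0.074, 0.078]
contact_force: [1.0, 0.2, -3.3]
gripper_width: 23.1
grasp_force: 60.9
```

```bash
python3 -c "
from h import *
where()"
```

```text
t 16.1 grasp [598.382 -26.808 222.295] yaw -2.690732946388421 tilt 12.339931121374928 Yz -0.0014325140266976955 F [ 0.981  0.217 -3.28 ] M [-0.799  0.002  0.015] w 23.094953712075338 J [ 0.118  0.37  -0.016 -0.232 -1.158 -0.074]
```

servo_tool:
  rows:
    - [[20,-3,-0.1,0.7,0,0,0],[20,-6.5,-0.2,1.5,0,0,0],[20,-10,-0.2,2.3,0,0,0],[20,-13.5,-0.2,3,0,0,0],[20,-17,-0.2,3.8,0,0,0],[20,-20.5,-0.2,4.5,0,0,0],[20,-24,-0.2,5.3,0,0,0],[20,-26,-0.2,5.7,0,0,0],[20,-26,-0.2,5.7,0,0,0]]

```text
clock: 17.23
position: [599.9, 4.0, 203.7]
ee_rot: [-0.686, 0.719, 0.074, 0.078]
contact_force: [-1.6, 0.3, -3.4]
gripper_width: 23.0
grasp_force: 60.9
```

```bash
python3 -c "
from h import *
where()"
```

```text
t 17.23 grasp [599.721  -0.077 222.212] yaw -2.6858280900798177 tilt 12.35964707359449 Yz -0.0011602088794697013 F [-1.586  0.347 -3.43 ] M [-0.622  0.37   0.192] w 22.9828867278209 J [ 0.163  0.367 -0.021 -0.232 -1.146 -0.118]
```

servo_tool:
  rows:
    - [[20,-2,0.1,0.4,0,0,0],[20,-4.5,0.2,1,0,0,0],[20,-7,0.2,1.5,0,0,0],[20,-8.8,0.2,1.9,0,0,0],[20,-8.8,0.2,1.9,0,0,0]]

```text
clock: 17.85
position: [600.3, 12.9, 203.7]
ee_rot: [-0.686, 0.719, 0.074, 0.078]
contact_force: [-1.1, 0.8, -3.3]
gripper_width: 23.3
grasp_force: 60.9
```

servo_tool:
  rows:
    - [[20,-1,0,0.2,0,0,0],[20,-2,0,0.4,0,0,0],[20,-2,0,0.4,0,0,0]]

```text
clock: 18.23
position: [600.4, 14.8, 203.8]
ee_rot: [-0.686, 0.719, 0.074, 0.078]
contact_force: [-0.6, 0.3, -3.7]
gripper_width: 23.1
grasp_force: 60.9
```

servo_tool:
  rows:
    - [[20,-1,0,0.2,0,0,0],[20,-2,0,0.4,0,0,0],[20,-2,0,0.4,0,0,0]]

```text
clock: 18.6
position: [600.5, 16.8, 203.8]
ee_rot: [-0.686, 0.719, 0.074, 0.078]
contact_force: [-0.0, -0.2, -3.5]
gripper_width: 23.1
grasp_force: 60.9
```

servo_tool:
  rows:
    - [[20,-0.8,0,0.2,0,0,0],[20,-1.5,0,0.3,0,0,0],[20,-1.5,0,0.3,0,0,0]]

```text
clock: 18.98
position: [600.5, 18.3, 203.8]
ee_rot: [-0.686, 0.719, 0.074, 0.078]
contact_force: [-0.7, 0.3, -3.8]
gripper_width: 23.0
grasp_force: 60.9
```

servo_tool:
  rows:
    - [[20,-0.8,0,0.2,0,0,0],[20,-1.5,0,0.3,0,0,0],[20,-1.5,0,0.3,0,0,0]]

```text
clock: 19.35
position: [600.6, 19.3, 203.8]
ee_rot: [-0.686, 0.719, 0.073, 0.078]
contact_force: [0.2, -2.0, -2.9]
gripper_width: 23.2
grasp_force: 60.9
```

servo_tool:
  rows:
    - [[20,-0.8,0,0.2,0,0,0],[20,-1.5,0,0.3,0,0,0],[20,-1.5,0,0.3,0,0,0]]

```text
clock: 19.73
position: [600.5, 19.3, 204.0]
ee_rot: [-0.686, 0.72, 0.073, 0.077]
contact_force: [-0.4, -6.8, -3.0]
gripper_width: 23.6
grasp_force: 61.1
```

servo_tool:
  rows:
    - [[20,-0.5,0,0.5,0,0,0],[20,-0.4,0,0.8,0,0,0],[20,-0.4,0,0.8,0,0,0]]

```text
clock: 20.1
position: [600.6, 19.3, 203.7]
ee_rot: [-0.686, 0.72, 0.072, 0.077]
contact_force: [-1.4, -8.8, -0.6]
gripper_width: 23.3
grasp_force: 61.3
```

```bash
python3 -c "
from h import *
where()"
```

```text
t 20.1 grasp [600.336  15.352 222.285] yaw -2.7328268643172415 tilt 12.14130952176568 Yz -0.0013331908205021503 F [-1.418 -8.791 -0.622] M [-2.83   0.264  0.07 ] w 23.276747029221365 J [ 0.191  0.365 -0.025 -0.227 -1.139 -0.148]
```

servo_tool:
  rows:
    - [[60,0,0,0,0,0,0],[60,0,0,0,0,0,0],[60,0,0,0,0,0,0],[60,0,0,0,0,0,0],[60,1,0,-10,0,0,0],[60,2,0,-30,0,0,0],[60,4,0,-60,0,0,0],[60,6,0,-95,0,0,0],[60,8,0,-130,0,0,0],[60,8,0,-130,0,0,0]]

```text
clock: 21.35
position: [600.1, -14.6, 332.9]
ee_rot: [-0.686, 0.719, 0.071, 0.081]
contact_force: [-0.3, 1.0, 0.1]
gripper_width: 59.7
grasp_force: 0.0
```

```bash
python3 - <<'E'
from h import *
where()
im=arm.get_image("wrist");cv2.imwrite("pics/w3.png",im[:,:,::-1])
E
```

```text
t 21.35 grasp [599.761 -18.676 351.498] yaw -2.7564738602480956 tilt 12.365651899424659 Yz -0.009593552974425573 F [-0.28   1.036  0.066] M [-0.407  0.067 -0.003] w 59.65877444807945 J [ 0.133  0.292  0.187 -0.213 -1.42  -0.153]
```

View pics/w3.png

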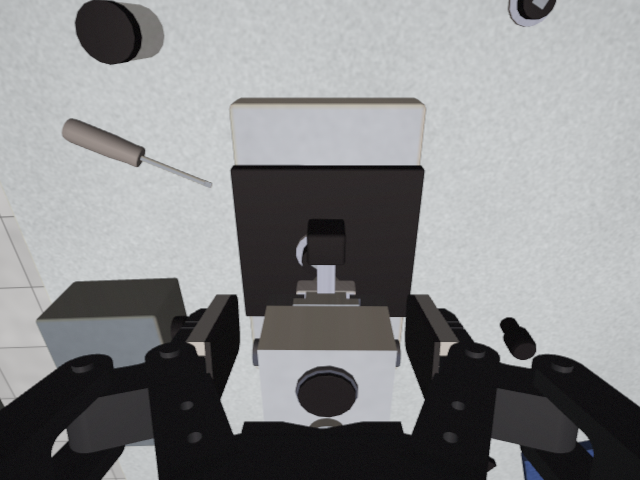

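The carriage sits in the guide, grip at (326,242), stem running under the arm, and the stop was felt where predicted. From it the knob should be near (605.5, 124), which agrees with the camera fix. Now I'll go above the knob.

```bash
python3 - <<'E'
from h import *
plan([605.5,123.8,369],-2.75,0)
E
```

```text
tcp [605.5 123.8 350. ] shift [-138.966    0.249   10.569] rot [-0.005  0.216  0.001]
```

servo_tool:
  rows:
    - [[60,-15,0,-5,0,0.04,0],[60,-40,0,-5,0,0.08,0],[60,-70,0,0,0,0.13,0],[60,-100,0,4,0,0.17,0],[60,-125,0,8,0,0.2,0],[60,-139,0.2,10.6,-0.005,0.216,0],[60,-139,0.2,10.6,-0.005,0.216,0],[60,-139,0.2,10.6,-0.005,0.216,0]]

```text
clock: 22.4
position: [605.0, 123.4, 347.5]
ee_rot: [-0.69, 0.724, 0.001, -0.002]
contact_force: [0.5, 0.8, 0.6]
gripper_width: 59.8
grasp_force: 0.0
```

servo_tool:
  rows:
    - [[50,0,0,0,0,0,-0.15],[50,0,0,0,0,0,-0.32],[50,0,0,0,0,0,-0.5],[50,0,0,0,0,0,-0.68],[50,0,0,0,0,0,-0.86],[50,0,0,0,0,0,-1.04],[50,0,0,0,0,0,-1.22],[50,0,0,0,0,0,-1.4],[50,0,0,0,0,0,-1.5],[50,0,0,0,0,0,-1.5]]

```text
clock: 23.65
position: [605.1, 123.0, 348.0]
ee_rot: [0.998, -0.06, -0.002, 0.0]
contact_force: [0.0, 0.1, -0.3]
gripper_width: 49.5
grasp_force: 0.0
```

```bash
python3 - <<'E'
from h import *
where();print(arm.read_state()['position'],Ro.from_quat(arm.read_state()['ee_rot']).as_matrix())
im=arm.get_image("wrist");cv2.imwrite("pics/w4.png",im[:,:,::-1])
E
```

```text
t 23.65 grasp [605.194 122.975 367.034] yaw 83.10547391255578 tilt 0.19972230866031787 Yz 0.0006854111432459591 F [ 0.05   0.108 -0.327] M [-0.031  0.054 -0.029] w 49.52004565005093 J [ 0.462  0.322  0.202 -0.001 -1.454  0.989]
[605.128 122.97  348.034] [[ 0.993 -0.12  -0.003]
 [-0.12  -0.993 -0.   ]
 [-0.003  0.001 -1.   ]]
```

View pics/w4.png

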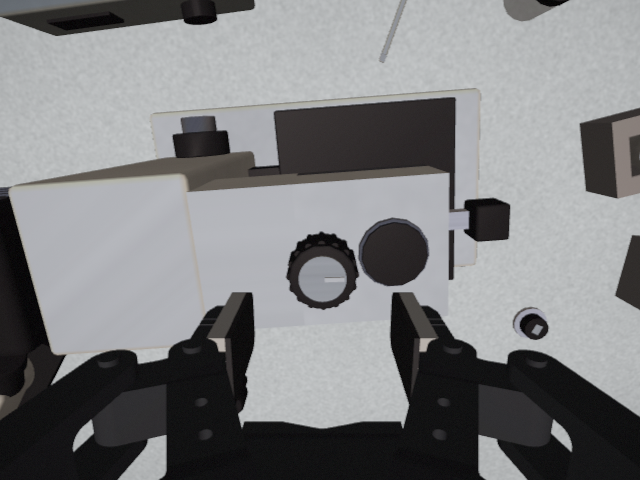

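Wrist view: knob top centre at about (322,279) with its white marker line, cap at (394,252), and the carriage's grip sticking out at (488,220). I'll cast the knob top to z = 310.

```bash
python3 - <<'E'
from h import *
W=arm.camera_params("wrist")
g=cv2.cvtColor(cv2.imread("pics/w4.png"),cv2.COLOR_BGR2GRAY)
m=(g[240:312,285:360]>75).astype(np.uint8);n,l,st,c=cv2.connectedComponentsWithStats(m)
for i in range(1,n):
    if st[i,4]>300: print(st[i],c[i]+[285,240], onz(W,c[i]+[285,240],310))
for uv in [(322.5,279)]: print(onz(W,uv,310))
print('cap', onz(W,(394,252),283), 'arm front', onz(W,(448,172),276), onz(W,(448,312),276))
s=arm.read_state();R=Ro.from_quat(s['ee_rot']).as_matrix()
for q in ([605.5,123.8,286],):print(R.T@(np.array(q)-s['position']))
print(tri([(arm.camera_params('scene'),(447.8,218.6)),(W,(322.5,279))]))
E
```

```text
[   0    0   75   72 1406] [321.521 284.557] [601.443 124.557 310.   ]
[  13   16   49   46 1774] [322.057 278.67 ] [604.296 123.96  310.   ]
[604.111 123.776 310.   ]
cap [604.514  86.054 283.   ] arm front [641.68   54.322 276.   ] [563.464  57.548 276.   ]
[ 0.494 -0.719 61.967]
(array([603.719, 123.29 , 309.709]), [0.6, 0.6])
```

servo_tool:
  rows:
    - [[50,0,-0.9,0,0,0,-0.17],[50,0,-0.9,0,0,0,-0.35],[50,0,-0.9,0,0,0,-0.53],[50,0,-0.9,0,0,0,-0.71],[50,0,-0.9,0,0,0,-0.89],[50,0,-0.9,0,0,0,-1.07],[50,0,-0.9,0,0,0,-1.25],[50,0,-0.9,0,0,0,-1.43],[50,0,-0.9,0,0,0,-1.6],[50,0,-0.9,0,0,0,-1.75]]

```text
clock: 24.95
position: [605.2, 124.6, 347.9]
ee_rot: [0.684, 0.73, -0.001, -0.001]
contact_force: [-0.4, 0.2, -0.1]
gripper_width: 50.0
grasp_force: 0.0
```

servo_tool:
  rows:
    - [[50,0,0,20,0,0,0],[50,0,0,40,0,0,0],[50,0,0,52,0,0,0],[50,0,0,58,0,0,0],[50,0,0,58,0,0,0],[50,0,0,58,0,0,0]]

```text
clock: 25.7
position: [605.4, 125.1, 290.7]
ee_rot: [0.685, 0.729, -0.001, -0.001]
contact_force: [1.1, 0.4, -0.1]
gripper_width: 49.8
grasp_force: 0.0
```

```bash
python3 - <<'E'
from h import *
where();s=arm.read_state();R=Ro.from_quat(s['ee_rot']).as_matrix()
print(s['position'],R.T@(np.array([605,123.9,286.5])-s['position']))
E
```

```text
t 25.7 grasp [605.446 125.123 309.665] yaw -176.46947978823954 tilt 0.12297314140702147 Yz -0.0021450624658780303 F [ 1.124  0.418 -0.053] M [ 0.037  0.012 -0.048] w 49.84759167336561 J [ 0.465  0.342  0.091 -0.001 -1.323  2.739]
[605.405 125.122 290.665] [-1.195 -0.47   4.166]
```

Now I'll lower the last 4 mm, centre and close.

servo_tool:
  rows:
    - [[50,-1.2,-0.3,2,0,0,0],[50,-1.2,-0.3,4,0,0,0],[50,-1.2,-0.3,4,0,0,0],[25,-1.2,-0.3,4,0,0,0],[25,-1.2,-0.3,4,0,0,0],[25,-1.2,-0.3,4,0,0,0],[25,-1.2,-0.3,4,0,0,0],[25,-1.2,-0.3,4,0,0,0]]

```text
clock: 26.7
position: [604.6, 123.8, 286.2]
ee_rot: [0.685, 0.729, -0.001, -0.001]
contact_force: [-2.6, 0.2, 3.4]
gripper_width: 30.1
grasp_force: 59.5
```

```bash
python3 - <<'E'
from h import *
where()
E
```

```text
t 26.7 grasp [604.714 123.821 305.164] yaw -176.45679905585482 tilt 0.2095876881605317 Yz -0.0036466974298220035 F [-2.599  0.217  3.36 ] M [ 0.046  0.701 -0.027] w 30.100532109243467 J [ 0.463  0.343  0.082 -0.001 -1.314  2.74 ]
```

servo_tool:
  rows:
    - [[25,0,-0.3,0,0,0,0.1],[25,0,-0.3,0,0,0,0.25],[25,0,-0.3,0,0,0,0.4],[25,0,-0.3,0,0,0,0.55],[25,0,-0.3,0,0,0,0.7],[25,0,-0.3,0,0,0,0.85],[25,0,-0.3,0,0,0,1.0],[25,0,-0.3,0,0,0,1.15],[25,0,-0.3,0,0,0,1.25],[25,0,-0.3,0,0,0,1.25]]

```text
clock: 27.95
position: [605.4, 123.4, 286.2]
ee_rot: [0.982, 0.191, -0.001, 0.0]
contact_force: [2.1, -2.1, 1.7]
gripper_width: 30.2
grasp_force: 59.4
```

```bash
python3 - <<'E'
from h import *
where()
im=arm.get_image("wrist");cv2.imwrite("pics/w5.png",im[:,:,::-1])
E
```

```text
t 27.95 grasp [605.439 123.392 305.183] yaw 111.97568452624766 tilt 0.09911220070739506 Yz 0.0004013751142985571 F [ 2.067 -2.149  1.716] M [-0.567 -0.465  0.057] w 30.222497317326837 J [ 0.463  0.343  0.082  0.    -1.312  1.491]
```

servo_tool:
  rows:
    - [[25,0,0,0,0,0,0.15],[25,0,0,0,0,0,0.3],[25,0,0,0,0,0,0.45],[25,0,0,0,0,0,0.55],[25,0,0,0,0,0,0.55]]

```text
clock: 28.62
position: [605.4, 123.0, 286.2]
ee_rot: [0.997, -0.083, -0.001, 0.001]
contact_force: [3.0, -3.6, 0.7]
gripper_width: 30.1
grasp_force: 59.4
```

```bash
cat > m.py <<'E'
from h import *
s=arm.read_state();print('Mz',s['wrist_torque'][2],'J6',s['joints'][5],'J1',s['joints'][0],'F',s['contact_force'],'w',s['gripper_width'],'t',s['clock'])
E
python3 m.py
```

```text
Mz 0.06841498410359204 J6 0.9426329455870138 J1 0.4624800201255376 F [ 3.009 -3.606  0.745] w 30.102721314364114 t 28.625
```

servo_tool:
  rows:
    - [[25,0,0,0,0,0,0.13],[25,0,0,0,0,0,0.25],[25,0,0,0,0,0,0.25]]

```text
clock: 29.0
position: [605.4, 122.8, 286.2]
ee_rot: [0.978, -0.206, -0.001, 0.001]
contact_force: [3.6, -4.9, 2.0]
gripper_width: 30.0
grasp_force: 59.4
```

```bash
python3 m.py
```

```text
Mz 0.05263315860966255 J6 0.6926735868350226 J1 0.4623024270773475 F [ 3.571 -4.882  1.993] w 30.049045631760055 t 29.0
```

servo_tool:
  rows:
    - [[25,0.4,0.3,0,0,0,0.13],[25,0.5,0.4,0,0,0,0.25],[25,0.5,0.4,0,0,0,0.25]]

```text
clock: 29.38
position: [605.3, 122.6, 286.2]
ee_rot: [0.945, -0.326, -0.001, 0.001]
contact_force: [2.8, -4.3, 2.1]
gripper_width: 30.2
grasp_force: 59.5
```

```bash
python3 m.py
```

```text
Mz 0.04448754673063636 J6 0.44482117796289455 J1 0.46168383841832855 F [ 2.778 -4.331  2.097] w 30.16987972596335 t 29.375
```

servo_tool:
  rows:
    - [[25,0,0,0,0,0,0.13],[25,0,0,0,0,0,0.22],[25,0,0,0,0,0,0.22]]

```text
clock: 29.75
position: [605.2, 122.5, 286.2]
ee_rot: [0.904, -0.427, -0.001, 0.001]
contact_force: [2.0, -4.6, 2.2]
gripper_width: 30.1
grasp_force: 59.5
```

```bash
python3 m.py
```

```text
Mz 0.2937991120731523 J6 0.22576114544234546 J1 0.4617256117170709 F [ 2.049 -4.569  2.165] w 30.09515294069171 t 29.75
```

servo_tool:
  rows:
    - [[25,0,0,0,0,0,0.05],[25,0,0,0,0,0,0.1],[25,0,0,0,0,0,0.1]]

```text
clock: 30.12
position: [605.1, 122.4, 286.2]
ee_rot: [0.882, -0.472, -0.001, 0.002]
contact_force: [2.4, -4.7, 1.6]
gripper_width: 30.1
grasp_force: 59.4
```

```bash
python3 m.py
```

```text
Mz 0.34435034280110677 J6 0.12606020532854562 J1 0.46168406628147207 F [ 2.442 -4.725  1.637] w 30.099505989706692 t 30.125
```

servo_tool:
  rows:
    - [[25,0,0,0,0,0,0.1],[25,0,0,0,0,0,0.2],[25,0,0,0,0,0,0.2]]

```text
clock: 30.5
position: [605.0, 122.3, 286.2]
ee_rot: [0.83, -0.558, -0.001, 0.002]
contact_force: [2.0, -5.3, 2.8]
gripper_width: 30.1
grasp_force: 59.4
```

```bash
python3 m.py
```

```text
Mz 0.3498712157382478 J6 -0.074249465500528 J1 0.46169711672875896 F [ 2.037 -5.307  2.808] w 30.076221998649622 t 30.5
```

servo_tool:
  rows:
    - [[25,0,0,0,0,0,0.1],[25,0,0,0,0,0,0.2],[25,0,0,0,0,0,0.26],[25,0,0,0,0,0,0.26]]

```text
clock: 31.0
position: [604.8, 122.3, 286.2]
ee_rot: [0.751, -0.66, -0.001, 0.002]
contact_force: [0.6, -4.2, 2.0]
gripper_width: 30.1
grasp_force: 59.4
```

```bash
python3 m.py; python3 - <<'E'
from h import *
b=arm.get_image("wrist")[:,:,::-1];a=cv2.imread("pics/w5.png")
c=lambda im:cv2.resize(im[250:450,222:422],(400,400),interpolation=cv2.INTER_CUBIC)
cv2.imwrite("pics/w6.png",cv2.convertScaleAbs(np.hstack([c(a),c(b)]),alpha=1.5,beta=15))
E
```

```text
Mz 0.3412141139478087 J6 -0.33400660697782003 J1 0.46171722072833865 F [ 0.574 -4.19   2.007] w 30.137655995313782 t 31.0
```

View pics/w6.png

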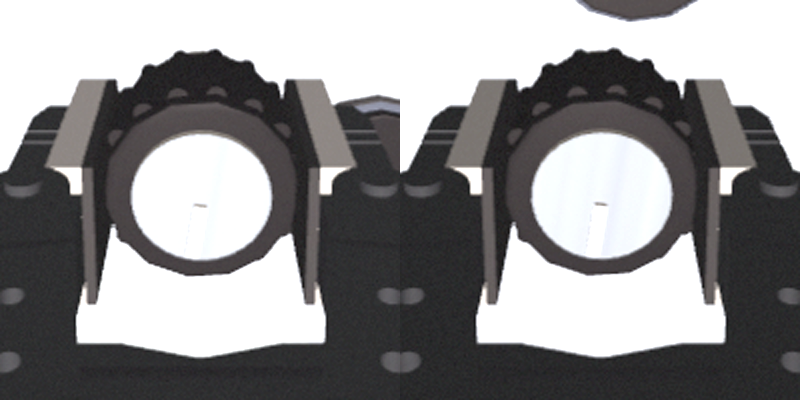

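In both crops the white marker on the knob sits at the same angle to the fingers: bottom, slightly left. The pads have not slipped, so the limiter has slipped about 0.52 rad. Release and retreat straight up.

servo_tool:
  rows:
    - [[55,0,0,0,0,0,0],[55,0,0,0,0,0,0],[55,0,0,0,0,0,0],[55,0,0,0,0,0,0],[55,0,0,-10,0,0,0],[55,0,0,-30,0,0,0],[55,0,0,-55,0,0,0],[55,0,0,-80,0,0,0],[55,0,0,-80,0,0,0]]

```text
clock: 32.17
position: [605.9, 123.5, 369.0]
ee_rot: [0.749, -0.662, 0.0, -0.001]
contact_force: [0.5, 0.5, -0.0]
gripper_width: 55.3
grasp_force: 0.0
```

```bash
python3 m.py; python3 - <<'E'
from h import *
a=arm.get_image("scene")[:,:,::-1];o=cv2.imread("pics/scene0.png");b=arm.get_image("wrist")[:,:,::-1]
c=lambda im:cv2.resize(im[180:420,220:540],(400,300))
cv2.imwrite("pics/end.png",cv2.convertScaleAbs(np.vstack([np.hstack([c(o),c(a)]),np.hstack([cv2.resize(b,(400,300)),cv2.resize(a,(400,300))])]),alpha=1.4,beta=10))
E
```

```text
Mz 0.023584422577132145 J6 -0.3386792976377937 J1 0.4621537221606496 F [ 0.535  0.542 -0.016] w 55.287225269481716 t 32.175
```

View pics/end.png

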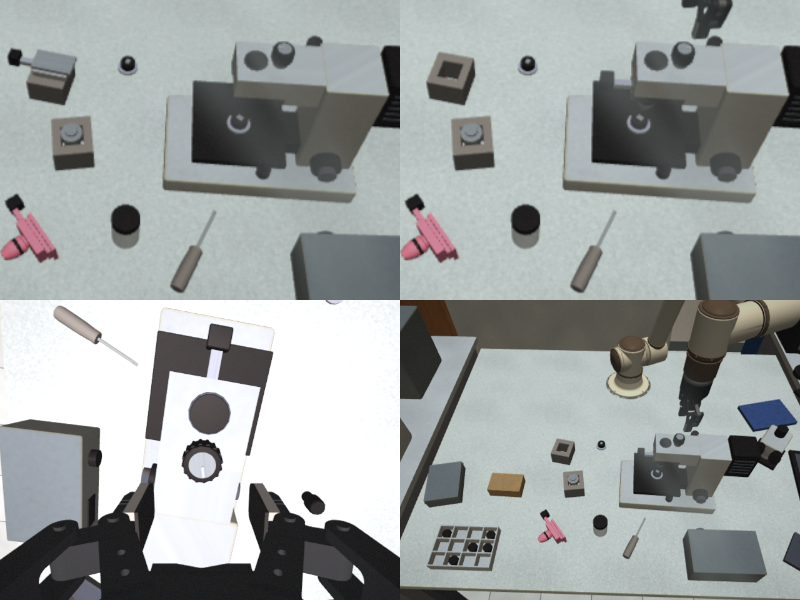

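The carriage is in the guide, the block is empty, and the specimen and other objects are where they started. The robot is clear of everything, so I'm handing in.

```bash
python3 -c "
from bench import arm
print(arm.job_done())"
```

```text
the job is handed in; nothing more can be done
None
```

Job handed in after 32 s: the carriage is home against the stop, and the clamp was then tightened until its limiter slipped at 0.35 N m, with about 30° of slip (estimated from the turn angle); nothing else on the bench visibly moved.

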